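# Seat a flanged hub in a drilling nest

## Robot

A 6-joint arm with a two-finger parallel gripper is mounted at the origin on a cart in front of the work surface, level with it; the furniture and walls round the work are solid. World frame = base frame: x ahead of the robot, y to its left, z up, the work surface at z = 0. Lengths are in m, angles in rad, forces in N, time in s.
With the tool pointing down it reaches from about 0.35 to 0.775 m from the base axis. Payload 5.5 kg.
Tool frame: the origin (TCP) lies midway between the tips of the shut fingers; the grasp point (between the pads) lies grasp_offset behind it (grasp_offset is the distance from the TCP to the grasp point, in m); z points along the fingers, y is the line along which they close (so a half turn about z gives the same grasp; the last joint's range is limited). The gripper opens to 85 mm and grips with 20 to 120 N. Pads are 22 mm wide; open, the fingers measure 114 mm over their backs; the gripper's body (76 mm by 85 mm) begins 54 mm behind the grasp point. The pads swing forward as they close: fully open they stand 13 mm farther back than shut.
Start: joints at [1.157, 0.313, 0.046, 1.304, 0, 1.431], TCP at [0.155, 0.554, 0.231] pointing down, gripper open.
Joint ranges: [-2.76, 2.76], [-0.86, 1.69], [-1.03, 1.26], [-2.2, 2.34], [-1.47, 1.5], [-3.14, 3.14]. Speed limits (rad/s): [2.57, 2.57, 3.14, 3.14, 3.14, 3.14].

## Interface

Orientations are given as a unit quaternion [w, x, y, z].
In Python, from workcell import * gives the robot as it stands.
- The arm moves only by the tool step_arm, never from a script. Its argument "deltas" is a list of rows, each a list of 7 numbers: the shift along the world's x, y, z in mm, then the turn, a rotation vector about the world's x, y, z in degrees, then the gripper's target within -1 to 1 (fully open at 1, half-way at 0, shut at -1). A call has 1 to 5 rows; each row shifts and turns the commanded pose from where the row before left it; what a row does not reach is not made up. A row lasts 1/10 s, in which the tool goes at most 50 mm and 8.59 degrees, less where a joint would pass 70% of its speed; a pose out of reach is approached as far as the arm can. A call is refused whole if a number of a shift passes 50 or a number of a turn 8.59, either way. A call with a gripper value outside its range is refused whole. The fingers move at their own pace and stop on an object; "newtons" is the grip in N (left out, the last holds). Time passes only in rows, so rows that do not move let the fingers close. It gives the time, the measured TCP pose, the force, the opening and the grip force at its end, in the units of the state.
- get_state(): the state, without advancing time (a new reading comes with each control period).
- read_camera(name): name is "side" or "top"; returns a dict with "image" (420x560x3 uint8, red, green, blue), "z_map" (420x560 float32, m along the optical axis (not along the pixel's ray), 0 where there is no reading), "K" (3x3 intrinsics, pixels), "world_from_camera" (4x4, takes a point from camera to world coordinates). Camera axes: x right, y down, z forward; pixel columns grow to the right and rows downward; lengths in m; the calibration is good to about 2 mm. A picture is of the moment at which its call begins.
- hand_in(): hands the job in; it is judged then, once.
The state is a dict: "clock": time; "joint_pos": joint angles; "qvel": joint speeds; "tau": joint torques, N m; "tcp_pos": TCP position; "orientation": TCP orientation; "wrist_force": force on the tool from outside, world axes, zero at the start; "ft_torque": the same for the moment, N m; "finger_gap": finger opening in m; "grip_force": force on a finger pad.
Only numpy, scipy, OpenCV 4.12 (cv2) and the standard library are available. Lean on these libraries where they do the work, as an engineer would, in place of code of your own. Each camera call takes 0.05 s, during which the arm holds its last target. There are 200 camera calls.

## Task

Get the aluminium flanged hub ready for drilling: set it down flange-down on the blue plate at the open end of the drilling nest and let go of it there, clear of the pressure bar. Then nudge it along the plate, without lifting it in, in between the steel fence and the black sprung pressure bar until it really touches the brass nose of the stop screw and sits in three-point contact with fence, bar and stop nose; the stop has been set by someone else, so find it by feel and press gently, never with 15 N or more, on stop or fence. Leave the hub sitting there, flat and untouched, and do not disturb the wax tin, the roll of black tape or the tape measure.

Things in the scene. Friction and masses are not known exactly. Their poses are not given: they have to be found in the camera images.
- hub_mid (a point): centre (half-way up, 18 mm above its underside) of the loose aluminium flanged hub, about 0.4 kg: a round flange 56 mm in diameter and 16 mm thick below, a round boss 28 mm in diameter and 20 mm tall on top of it (36 mm tall in all). It starts flange-down on the bench; z is its axis and points up. Grip it by the boss, or across the flange.
- nest: the drilling nest, fixed to the bench: a blue plate 200 (x) x 160 (y) x 12 mm; origin at the centre of the plate's underside, x from the open end (mouth) towards the stop, z up; working surface at z = +12 mm. Sliding the hub along it takes about 1 N (its flange is smooth and oiled), and up to 5 N while the pressure bar presses it; nothing draws it home. The aluminium block behind the stop nose and the one behind the bar stand 18 mm above the plate.
- nest_mouth (a point): point on the top of the plate at the open end of the nest, at x = -58, y = +3 mm, z = +12 mm in the nest's frame: a good place for the centre of the hub's underside when it is set down, clear of fence and pressure bar
- fence (a point): middle of the top edge of the steel fence's straight face, at x = -10, y = -28, z = +24 mm in the nest's frame. The fence is 12 mm high above the plate and runs along the nest's x from -77 to +50 mm (rounded at the mouth end), so a hub that touches it has its centre at y = 0 in the nest's frame
- bar_rest (a point): middle of the top edge of the black pressure bar's straight face when free: x = +16, y = +25, z = +24 mm in the nest's frame. The bar is 70 mm long along the nest's x (-19 to +51 mm, ends rounded with 7 mm radius), 12 mm high, and yields on springs up to 12 mm to the nest's +y: 1.5 N at first, 0.25 N per mm more. A hub sliding along the fence meets it with its centre at about x = -25 mm
- stop_middle (a point): middle of the stop nose's range of setting: x = +54, y = 0, z = +20 mm in the nest's frame. The unyielding round brass nose (6 mm radius, on a screw along the nest's x) may stand up to 15 mm to either side of this point along x, and where is not reported; a hub that touches it has its centre at x = +5 to +35 mm in the nest's frame
- wax_tin: bystander: plain round grey tin, 65 mm in diameter, 28 mm high, origin at the centre of its underside
- black_tape: bystander: roll of black tape lying flat, 53 mm in diameter, 19 mm high, origin at the centre of its underside
- tape_measure: bystander: yellow tape measure, 42 x 80 x 68 mm, origin at the centre of its underside
Things that resemble listed ones, but are neither listed nor needed, are in the scene too. Leave any purple look-alike of the part that bears hub_mid alone.

How it is judged:
By the outcome, as a careful person would: the job done as asked, in the order asked, and still so for the second after the job is handed in, with the robot touching nothing.
It also fails if it takes over 50 s, if anything falls off the work surface, if the arm or the gripper's body presses on something with over 40 N, if the wrist force passes 120 N, or if a joint passes its speed limit or range.

## Working session

There is one attempt and no reset: what is moved stays moved. The work goes in short steps, Python scripts to look and compute and a tool call to move; the robot and the scene stay as the last step left them, time stands still between calls to the robot, and variables do not carry over. Pictures are saved under pics/ and viewed, at most 10 in all, crops included, and the job is handed in when it is done.

Besides the shell and the picture viewer there is one more tool, called after "Emit:" in YAML: its name, and indented under it one key for each argument. step_arm: Moves the arm, as the interface text tells. Its arguments: {"type":"object","properties":{"deltas":{"type":"array","items":{"type":"array","items":{"type":"number"}}},"newtons":{"type":"number"}},"required":["deltas"]}

```bash
mkdir -p pics; ls; python3 - <<'E'
from workcell import *
import cv2,numpy as np,pickle
s=get_state();print({k:np.round(v,3) for k,v in s.items()})
for n in("top","side"):
    c=read_camera(n);pickle.dump(c,open(n+".pkl","wb"));cv2.imwrite(f"pics/{n}0.png",c["image"][:,:,::-1])
    print(n,c["K"].round(1).tolist(),c["world_from_camera"].round(3).tolist())
E
```

```text
pics
{'clock': np.float64(0.0), 'joint_pos': array([1.157, 0.314, 0.045, 1.304, 0.   , 1.431]), 'qvel': array([ 0.   ,  0.002, -0.001,  0.   ,  0.001, -0.   ]), 'tau': array([-1.0000e-03, -4.8062e+01,  2.9853e+01,  2.0000e-02, -0.0000e+00,
       -0.0000e+00]), 'tcp_pos': array([0.155, 0.553, 0.23 ]), 'orientation': array([-0.   ,  0.136,  0.991, -0.001]), 'wrist_force': array([ 0.151, -0.456,  0.04 ]), 'ft_torque': array([-0.018, -0.004, -0.019]), 'grip_force': np.float64(0.0), 'finger_gap': np.float64(0.085)}
top [[473.3, 0.0, 280.0], [0.0, 473.3, 213.0], [0.0, 0.0, 1.0]] [[0.002, -0.99, 0.14, 0.44], [-1.0, -0.003, -0.007, 0.017], [0.007, -0.14, -0.99, 1.154], [0.0, 0.0, 0.0, 1.0]]
side [[485.5, 0.0, 275.8], [0.0, 485.5, 205.2], [0.0, 0.0, 1.0]] [[-0.981, -0.115, 0.159, 0.447], [-0.196, 0.542, -0.817, 0.892], [0.008, -0.832, -0.554, 0.647], [0.0, 0.0, 0.0, 1.0]]
```

View pics/top0.png

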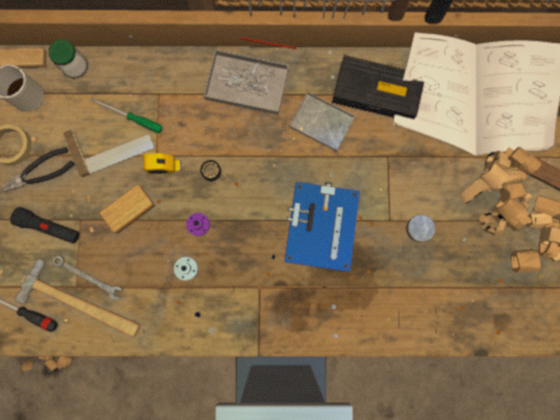

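View pics/side0.png

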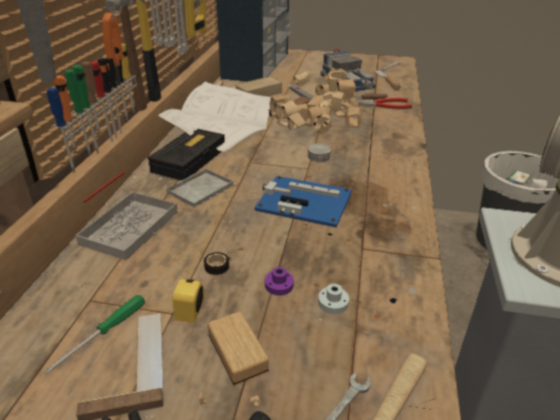

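The top view shows the aluminium hub at about (185,268), pale and flanged. The purple look-alike is at (198,224). The nest is the blue plate at (323,226): stop block at the upper end (327,190), bar at (310,217), fence at (337,232), and mouth at the lower end. In the side view the hub is at (334,297) and the purple one at (279,281). The tape roll is at (210,170), the tape measure at (160,162) and the tin at (421,228). I'll measure these and confirm with one crop.

```bash
cat > h.py <<'E'
import cv2,numpy as np
def ray(c,uv,z):
    K,T=c["K"],c["world_from_camera"]
    d=T[:3,:3]@np.linalg.solve(K,np.array([uv[0],uv[1],1.])); o=T[:3,3]
    return o+d*(z-o[2])/d[2]
def blob(mask,near,r):
    m=np.zeros_like(mask);cv2.circle(m,tuple(map(int,near)),r,255,-1);m&=mask
    n,l,st,ce=cv2.connectedComponentsWithStats(m); i=1+np.argmax(st[1:,4]) 
    return (l==i).astype(np.uint8),st[i,4]
def hull(m):
    cs,_=cv2.findContours(m,0,2); return cv2.convexHull(np.vstack(cs))
def proj(c,p):
    T=np.linalg.inv(c["world_from_camera"]);q=c["K"]@(T[:3,:3]@p+T[:3,3]);return q[:2]/q[2]
E
cat > m.py <<'E'
import pickle;from h import *
C={n:pickle.load(open(n+".pkl","rb")) for n in("top","side")}
for n,near,r in(("top",(185,268),17),("side",(334,297),22)):
    c=C[n];hsv=cv2.cvtColor(c["image"],cv2.COLOR_RGB2HSV)
    m=((hsv[...,1]<60)&(hsv[...,2]>110)).astype(np.uint8)*255
    b,a=blob(m,near,r);h=hull(b)
    pts=np.array([ray(c,p,.016)[:2] for p in h[:,0].astype(float)],np.float32)
    (ce,rad)=cv2.minEnclosingCircle(pts);print(n,"hub area",a,"flange-plane circle",np.round(ce,4),round(rad,4),"bbox",cv2.boundingRect(h))
for n,near in(("top",(323,226)),("side",(305,200))):
    c=C[n];hsv=cv2.cvtColor(c["image"],cv2.COLOR_RGB2HSV)
    m=((abs(hsv[...,0].astype(int)-108)<12)&(hsv[...,1]>120)).astype(np.uint8)*255
    b,a=blob(m,near,65);h=hull(b)
    pts=np.array([ray(c,p,.012)[:2] for p in h[:,0].astype(float)],np.float32)
    print(n,"plate",a,cv2.minAreaRect(pts*1000))
c=C["top"]
for uv in((185,268),(192,275),(178,262),(300,260),(337,232),(310,217)):
    z=c["z_map"][uv[1],uv[0]];q=np.linalg.solve(c["K"],np.array([uv[0],uv[1],1.]))*z
    print(uv,(c["world_from_camera"]@np.r_[q,1])[:3].round(3))
I=c["image"][:,:,::-1]
A=cv2.resize(I[200:300,150:230],None,fx=5,fy=5,interpolation=2);B=cv2.resize(I[175:275,283:363],None,fx=5,fy=5,interpolation=2)
cv2.imwrite("pics/crop1.png",np.hstack([A,B]))
E
python3 m.py
```

```text
top hub area 453 flange-plane circle [0.4671 0.2343] 0.0293 bbox (174, 257, 24, 24)
side hub area 521 flange-plane circle [0.4641 0.2338] 0.034 bbox (318, 283, 32, 27)
top plate 4071 ((569.7637939453125, -93.70951843261719), (157.5633087158203, 197.24624633789062), 81.90927124023438)
side plate 1635 ((567.903076171875, -84.01110076904297), (161.4362030029297, 194.92990112304688), 81.78760528564453)
(185, 268) [0.467 0.231 0.041]
(192, 275) [0.451 0.218 0.016]
(178, 262) [0.481 0.251 0.023]
(300, 260) [ 0.487 -0.039  0.012]
(337, 232) [ 0.554 -0.128  0.021]
(310, 217) [ 0.59  -0.064  0.021]
```

View pics/crop1.png

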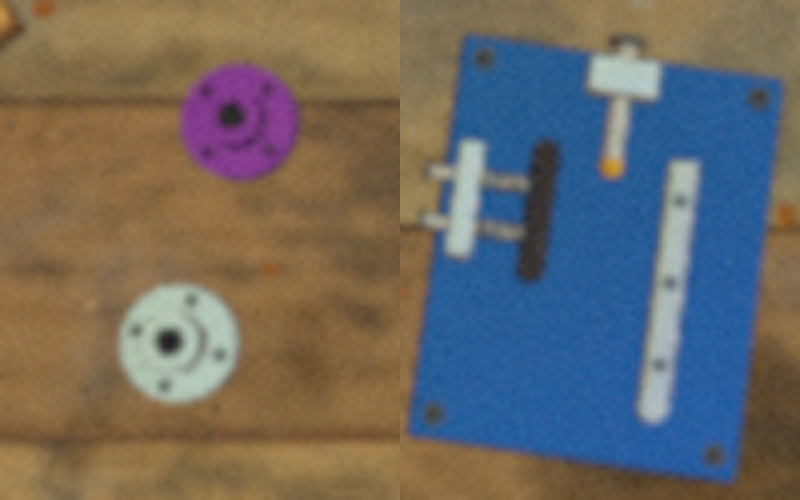

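The candidates are the pale hub at (185,268), flange circle r≈29 mm and boss depth about 36–41 mm, and the purple one at (198,224), which must be left alone. The crop confirms the pale aluminium one is meant. The nest's yaw is about -8.1°, with its mouth towards the robot.

```bash
cat > n.py <<'E'
import pickle;from h import *
import workcell;print([k for k in dir(workcell) if k[0]!='_'],getattr(workcell,'grasp_offset',None))
c=pickle.load(open("top.pkl","rb"));s=pickle.load(open("side.pkl","rb"))
print("hub bore",ray(c,(183.6,268.2),.036).round(4))
O=np.array([.5698,-.0937]);a=np.radians(-8.1);R=np.array([[np.cos(a),-np.sin(a)],[np.sin(a),np.cos(a)]])
for n,uv,z in(("fence face stop end",(336.6,207),.024),("fence face mouth",(331,255),.024),("nose tip",(325.2,210.9),.02),("bar face top",(314.5,206),.024),("bar face bot",(311.6,228),.024)):
    print(n,(R.T@(ray(c,uv,z)[:2]-O)*1000).round(1))
print("mouth",O+R@[-.058,.003],"stop mid",O+R@[.02,0])
# side view plate check: reproject corners
for p in((-100,-80),(-100,80),(100,80),(100,-80)):
    print(p,proj(s,np.r_[O+R@(np.array(p)/1000),.012]).round(0),proj(c,np.r_[O+R@(np.array(p)/1000),.012]).round(0))
B=cv2.resize(s["image"][170:230,245:365,::-1],None,fx=6,fy=6,interpolation=2);cv2.imwrite("pics/side_nest.png",B)
E
python3 n.py
```

```text
['MotionError', 'get_state', 'grasp_offset', 'hand_in', 'read_camera'] 0.0187
hub bore [0.4665 0.2347 0.036 ]
fence face stop end [ 49.2 -27.5]
fence face mouth [-67.6 -28.9]
nose tip [36.4 -1.8]
bar face top [43.9 25.7]
bar face bot [-10.1  25.5]
mouth [ 0.51280133 -0.08255766] stop mid [ 0.58960047 -0.09651802]
(-100, -80) [352. 188.] [350. 272.]
(-100, 80) [337. 223.] [284. 262.]
(100, 80) [253. 206.] [295. 181.]
(100, -80) [276. 174.] [360. 191.]
```

View pics/side_nest.png

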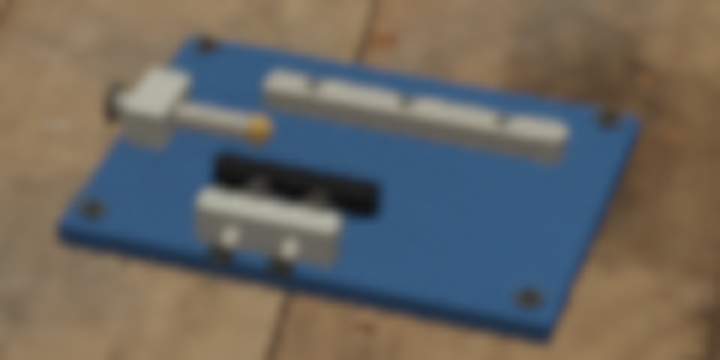

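Emit:
step_arm:
  deltas:
    - [40,-40,0,0,0,3.8,1]
    - [40,-40,0,0,0,3.8,1]
    - [40,-40,0,0,0,0,1]
    - [40,-40,0,0,0,0,1]
    - [40,-40,0,0,0,0,1]
  newtons: 30

```text
clock: 0.6
tcp_pos: [0.333, 0.3752, 0.231]
orientation: [-0.0, 0.07, 0.998, -0.0]
wrist_force: [0.9, -0.1, -1.0]
finger_gap: 0.085
grip_force: 0.0
```

In the side crop the plate corners are at about (336,224), (255,209), (351,190) and (277,176). These agree with the top-view fit to about 2 px. The brass nose is set well towards the mouth: its tip is at nest x≈36, so I expect the hub centre at about 8 mm.

Emit:
step_arm:
  deltas:
    - [40,-42,0,0,0,0,1]
    - [40,-42,0,0,0,0,1]
    - [31,-35,0,0,0,0,1]
    - [0,0,-45,0,0,0,1]
    - [0,0,-45,0,0,0,1]

```text
clock: 1.1
tcp_pos: [0.4347, 0.2683, 0.1412]
orientation: [0.002, 0.073, 0.997, 0.001]
wrist_force: [0.2, 0.9, -0.9]
finger_gap: 0.0853
grip_force: 0.0
```

Emit:
step_arm:
  deltas:
    - [0,0,-40,0,0,0,1]
    - [0,0,-20,0,0,0,1]
    - [0,0,0,0,0,0,1]
    - [0,0,0,0,0,0,1]

```text
clock: 1.5
tcp_pos: [0.4321, 0.2694, 0.0814]
orientation: [-0.0, 0.071, 0.998, -0.0]
wrist_force: [0.1, 0.1, -0.4]
finger_gap: 0.0856
grip_force: 0.0
```

```bash
python3 - <<'E'
from workcell import *
import cv2,numpy as np
for n,(x,y) in(("side",(284,237)),):
    c=read_camera(n);I=c["image"][:,:,::-1];cv2.imwrite(f"pics/pre.png",cv2.resize(I[y:y+100,x:x+100],None,fx=5,fy=5,interpolation=2))
s=get_state();print(s["tcp_pos"].round(4),s["orientation"].round(4),s["wrist_force"].round(2),s["joint_pos"].round(2))
E
```

```text
[0.433  0.2698 0.0824] [6.000e-04 7.050e-02 9.975e-01 3.000e-04] [ 0.05 -0.87  0.3 ] [ 0.4   0.29 -0.38  0.91  0.    0.54]
```

View pics/pre.png

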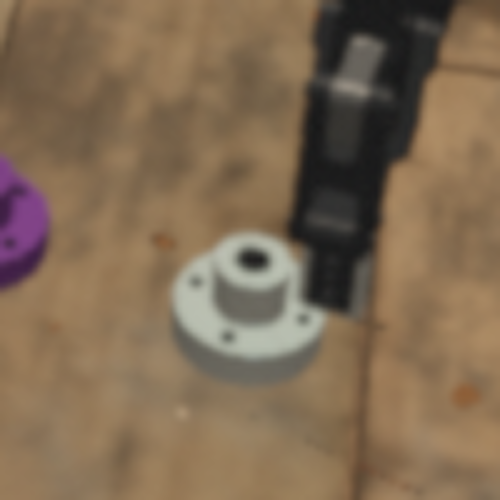

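The crop shows the open gripper short of the hub, because the fast rows were clipped. The boss is at crop (250,275) and the fingers at (335,280), with nothing touched. I'll correct from the measured pose.

Emit:
step_arm:
  deltas:
    - [12,-12,0,0,0,0,1]
    - [12,-12,0,0,0,0,1]
    - [9.7,-11,0,0,0,0,1]
    - [0,0,0,0,0,0,1]

```text
clock: 1.95
tcp_pos: [0.4682, 0.2338, 0.0828]
orientation: [0.002, 0.072, 0.997, 0.001]
wrist_force: [0.2, 0.0, -0.0]
finger_gap: 0.0857
grip_force: 0.0
```

Emit:
step_arm:
  deltas:
    - [-1,0.5,-20,0,0,0,1]
    - [0,0,-20,0,0,0,1]
    - [0,0,-15,0,0,0,1]
    - [0,0,-8,0,0,0,1]
    - [0,0,0,0,0,0,1]

```text
clock: 2.45
tcp_pos: [0.464, 0.235, 0.0177]
orientation: [-0.001, 0.07, 0.998, -0.0]
wrist_force: [-0.3, 0.6, 0.5]
finger_gap: 0.0854
grip_force: 0.0
```

Emit:
step_arm:
  deltas:
    - [0,0,0,0,0,0,0]
    - [0,0,0,0,0,0,-0.5]
    - [0,0,0,0,0,0,-1]
    - [0,0,0,0,0,0,-1]
    - [0,0,0,0,0,0,-1]
  newtons: 30

```text
clock: 2.95
tcp_pos: [0.4654, 0.2352, 0.0191]
orientation: [0.001, 0.07, 0.998, 0.0]
wrist_force: [-0.9, 0.1, 5.0]
finger_gap: 0.0269
grip_force: 29.4
```

Emit:
step_arm:
  deltas:
    - [0,0,0,0,0,0,-1]
    - [0,0,0,0,0,0,-1]
    - [0,0,0,0,0,0,-1]

```text
clock: 3.25
tcp_pos: [0.4654, 0.2352, 0.019]
orientation: [0.001, 0.07, 0.998, 0.0]
wrist_force: [-0.6, 0.7, 6.0]
finger_gap: 0.0265
grip_force: 29.4
```

Emit:
step_arm:
  deltas:
    - [0,0,10,0,0,0,-1]
    - [0,0,20,0,0,0,-1]
    - [0,0,20,0,0,0,-1]
    - [0,0,15,0,0,0,-1]
    - [0,0,0,0,0,0,-1]

```text
clock: 3.75
tcp_pos: [0.4662, 0.2353, 0.0853]
orientation: [0.002, 0.071, 0.998, 0.001]
wrist_force: [0.1, 0.5, -3.1]
finger_gap: 0.0263
grip_force: 30.2
```

Emit:
step_arm:
  deltas:
    - [5,-25,0,0,0,0,-1]
    - [5,-30,0,0,0,0,-1]
    - [5,-30,0,0,0,0,-1]
    - [5,-30,0,0,0,0,-1]
    - [5,-30,0,0,0,0,-1]

```text
clock: 4.25
tcp_pos: [0.489, 0.0887, 0.0822]
orientation: [-0.001, 0.07, 0.998, -0.0]
wrist_force: [-0.6, -0.8, -3.8]
finger_gap: 0.0264
grip_force: 30.3
```

Emit:
step_arm:
  deltas:
    - [5,-30,0,0,0,0,-1]
    - [5,-30,0,0,0,0,-1]
    - [5,-30,0,0,0,0,-1]
    - [5,-20,0,0,0,0,-1]
    - [0,0,0,0,0,0,-1]

```text
clock: 4.75
tcp_pos: [0.51, -0.0225, 0.0823]
orientation: [-0.0, 0.072, 0.997, -0.0]
wrist_force: [0.6, 0.7, -2.9]
finger_gap: 0.0269
grip_force: 30.4
```

Emit:
step_arm:
  deltas:
    - [1,-20,0,0,0,0,-1]
    - [1,-20,0,0,0,0,-1]
    - [0.5,-15,0,0,0,0,-1]
    - [0,-4,0,0,0,0,-1]
    - [0,0,0,0,0,0,-1]

```text
clock: 5.25
tcp_pos: [0.512, -0.079, 0.0829]
orientation: [-0.0, 0.071, 0.997, 0.0]
wrist_force: [0.6, 0.7, -2.3]
finger_gap: 0.0265
grip_force: 30.5
```

```bash
python3 - <<'E'
from workcell import *
import cv2,numpy as np
c=read_camera("side");I=c["image"][:,:,::-1];cv2.imwrite(f"pics/held.png",cv2.resize(I[140:240,235:375],None,fx=5,fy=5,interpolation=2))
s=get_state();print(s["tcp_pos"].round(4),s["wrist_force"].round(2))
E
```

```text
[ 0.512  -0.0785  0.083 ] [ 0.67  0.18 -3.22]
```

View pics/held.png

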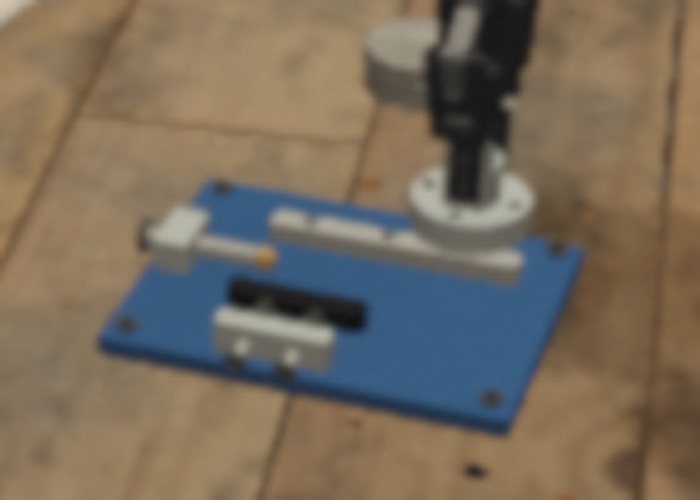

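The hub is held level at crop (472,205), above the fence end. Next I lower it onto the mouth.

Emit:
step_arm:
  deltas:
    - [0,-2,-15,0,0,0,-1]
    - [0,0,-15,0,0,0,-1]
    - [0,0,-12,0,0,0,-1]
    - [0,0,-5,0,0,0,-1]
    - [0,0,0,0,0,0,-1]

```text
clock: 5.8
tcp_pos: [0.5117, -0.0803, 0.0355]
orientation: [-0.001, 0.07, 0.998, 0.0]
wrist_force: [0.8, -0.5, -3.2]
finger_gap: 0.0267
grip_force: 30.6
```

Emit:
step_arm:
  deltas:
    - [0,0,-1,0,0,0,-1]
    - [0,0,-1,0,0,0,-1]
    - [0,0,-1,0,0,0,-1]
    - [0,0,0,0,0,0,-1]

```text
clock: 6.2
tcp_pos: [0.5126, -0.0812, 0.0335]
orientation: [0.0, 0.071, 0.998, -0.0]
wrist_force: [0.3, 0.2, -2.5]
finger_gap: 0.0263
grip_force: 30.6
```

Emit:
step_arm:
  deltas:
    - [0,0,-1,0,0,0,-1]
    - [0,0,0,0,0,0,-1]

```text
clock: 6.4
tcp_pos: [0.5124, -0.0811, 0.0323]
orientation: [0.0, 0.071, 0.998, 0.0]
wrist_force: [-0.1, 0.5, -3.1]
finger_gap: 0.0269
grip_force: 30.6
```

Emit:
step_arm:
  deltas:
    - [0,0,-1,0,0,0,-1]
    - [0,0,0,0,0,0,-1]

```text
clock: 6.6
tcp_pos: [0.5124, -0.0811, 0.0312]
orientation: [-0.0, 0.071, 0.998, 0.0]
wrist_force: [0.2, -0.3, -3.1]
finger_gap: 0.0266
grip_force: 30.6
```

Emit:
step_arm:
  deltas:
    - [0,0,-0.7,0,0,0,-1]
    - [0,0,0,0,0,0,-1]

```text
clock: 6.8
tcp_pos: [0.5124, -0.0811, 0.0311]
orientation: [0.0, 0.071, 0.998, -0.0]
wrist_force: [-2.5, 0.9, 3.0]
finger_gap: 0.0266
grip_force: 31.1
```

Emit:
step_arm:
  deltas:
    - [0,0,-0.5,0,0,0,-1]
    - [0,0,0,0,0,0,-1]

```text
clock: 7.0
tcp_pos: [0.5124, -0.0811, 0.0311]
orientation: [0.0, 0.07, 0.998, -0.0]
wrist_force: [-4.1, 1.3, 7.5]
finger_gap: 0.0267
grip_force: 31.6
```

The hub is on the plate, so I release it and rise.

Emit:
step_arm:
  deltas:
    - [0,0,0,0,0,0,0]
    - [0,0,0,0,0,0,0.5]
    - [0,0,0,0,0,0,1]
    - [0,0,0,0,0,0,1]
    - [0,0,5,0,0,0,1]

```text
clock: 7.5
tcp_pos: [0.5119, -0.0809, 0.0346]
orientation: [-0.001, 0.071, 0.998, 0.0]
wrist_force: [-0.3, -0.3, -0.6]
finger_gap: 0.0853
grip_force: 0.0
```

Emit:
step_arm:
  deltas:
    - [0,0,20,0,0,0,1]
    - [0,0,25,0,0,0,1]
    - [0,0,15,0,0,0,1]
    - [-25,4,0,0,0,0,0]
    - [-25,4,0,0,0,0,-1]

```text
clock: 8.0
tcp_pos: [0.463, -0.0734, 0.0961]
orientation: [0.001, 0.07, 0.998, -0.0]
wrist_force: [-0.8, -0.5, -0.7]
finger_gap: 0.0593
grip_force: 0.0
```

Emit:
step_arm:
  deltas:
    - [-25,4,0,0,0,0,-1]
    - [0,0,0,0,0,0,-1]
    - [0,0,0,0,0,0,-1]
    - [0,0,0,0,0,0,-1]

```text
clock: 8.4
tcp_pos: [0.4388, -0.0695, 0.0956]
orientation: [0.001, 0.071, 0.998, -0.0]
wrist_force: [-0.8, 0.2, 0.4]
finger_gap: 0.0002
grip_force: 0.0
```

```bash
python3 - <<'E'
from workcell import *
import cv2,numpy as np
a=read_camera("top");cv2.imwrite("pics/placed.png",cv2.resize(a["image"][165:285,275:375,::-1],None,fx=5,fy=5,interpolation=2))
s=get_state();print(s["tcp_pos"].round(4),s["wrist_force"].round(2),s["finger_gap"])
E
```

```text
[ 0.4387 -0.0695  0.0955] [ 0.5  -1.11 -0.47] 2.9754228946951397e-05
```

View pics/placed.png

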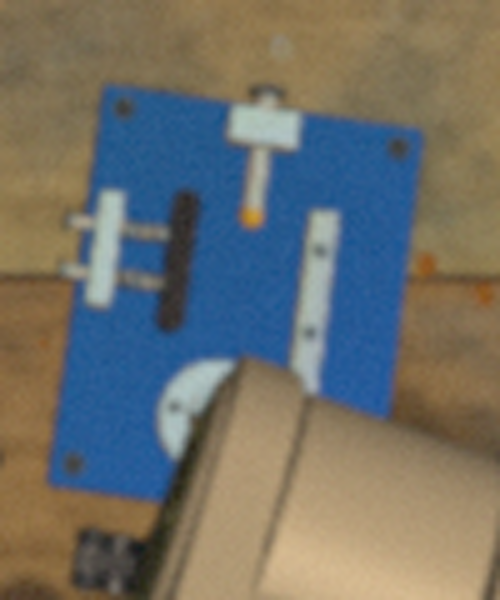

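The hub stands free at the mouth. Its flange's left edge is at crop (157,410), about 2–4 mm off the fence, and it is clear of the bar (lower end at crop (170,325)). I'll descend behind it with shut fingers, outside the plate.

Emit:
step_arm:
  deltas:
    - [0,-2,-20,0,0,0,-1]
    - [-0.5,-2,-20,0,0,0,-1]
    - [0,0,-20,0,0,0,-1]
    - [0,0,-15,0,0,0,-1]
    - [0,0,-4.5,0,0,0,-1]

```text
clock: 8.95
tcp_pos: [0.4366, -0.0729, 0.0141]
orientation: [-0.001, 0.071, 0.998, 0.0]
wrist_force: [-0.2, 0.5, 0.4]
finger_gap: -0.0001
grip_force: 0.0
```

Emit:
step_arm:
  deltas:
    - [5,-0.7,0,0,0,0,-1]
    - [5,-0.7,0,0,0,0,-1]
    - [5,-0.7,0,0,0,0,-1]
    - [0,0,0,0,0,0,-1]

```text
clock: 9.35
tcp_pos: [0.4539, -0.0758, 0.0165]
orientation: [0.001, 0.07, 0.998, -0.0]
wrist_force: [-0.3, -0.2, 0.3]
finger_gap: 0.0
grip_force: 0.0
```

Emit:
step_arm:
  deltas:
    - [4,-0.6,0,0,0,0,-1]
    - [4,-0.6,0,0,0,0,-1]
    - [4,-0.6,0,0,0,0,-1]
    - [3,-0.4,0,0,0,0,-1]
    - [2,-0.3,0,0,0,0,-1]

```text
clock: 9.85
tcp_pos: [0.4693, -0.0777, 0.0156]
orientation: [0.0, 0.07, 0.998, 0.0]
wrist_force: [0.2, -0.0, -0.7]
finger_gap: 0.0001
grip_force: 0.0
```

Emit:
step_arm:
  deltas:
    - [2,-0.3,0,0,0,0,-1]
    - [2,-0.3,0,0,0,0,-1]
    - [2,-0.3,0,0,0,0,-1]
    - [2,-0.3,0,0,0,0,-1]
    - [2,-0.3,0,0,0,0,-1]

```text
clock: 10.35
tcp_pos: [0.4784, -0.079, 0.0155]
orientation: [-0.001, 0.071, 0.998, 0.0]
wrist_force: [-2.3, -0.0, 0.5]
finger_gap: -0.0
grip_force: 0.8
```

Emit:
step_arm:
  deltas:
    - [2,-0.3,0,0,0,0,-1]
    - [2,-0.3,0,0,0,0,-1]
    - [2,-0.3,0,0,0,0,-1]
    - [2,-0.3,0,0,0,0,-1]
    - [2,-0.3,0,0,0,0,-1]

```text
clock: 10.85
tcp_pos: [0.4891, -0.0807, 0.0155]
orientation: [-0.0, 0.071, 0.998, 0.0]
wrist_force: [-0.5, 0.1, -1.0]
finger_gap: -0.0
grip_force: 0.6
```

Emit:
step_arm:
  deltas:
    - [2,-0.3,0,0,0,0,-1]
    - [2,-0.3,0,0,0,0,-1]
    - [2,-0.3,0,0,0,0,-1]
    - [2,-0.3,0,0,0,0,-1]
    - [2,-0.3,0,0,0,0,-1]

```text
clock: 11.35
tcp_pos: [0.4991, -0.0822, 0.0156]
orientation: [0.0, 0.071, 0.998, 0.0]
wrist_force: [-1.0, -0.3, 0.4]
finger_gap: 0.0
grip_force: 0.5
```

Emit:
step_arm:
  deltas:
    - [2,-0.3,0,0,0,0,-1]
    - [2,-0.3,0,0,0,0,-1]
    - [2,-0.3,0,0,0,0,-1]
    - [1.5,-0.2,0,0,0,0,-1]
    - [1.5,-0.2,0,0,0,0,-1]

```text
clock: 11.85
tcp_pos: [0.5081, -0.0836, 0.0155]
orientation: [0.0, 0.071, 0.998, -0.0]
wrist_force: [-1.8, -0.4, -0.1]
finger_gap: -0.0004
grip_force: 1.3
```

Emit:
step_arm:
  deltas:
    - [1.5,-0.2,0,0,0,0,-1]
    - [1.5,-0.2,0,0,0,0,-1]
    - [1.5,-0.2,0,0,0,0,-1]
    - [1.5,-0.2,0,0,0,0,-1]
    - [1.5,-0.2,0,0,0,0,-1]

```text
clock: 12.35
tcp_pos: [0.5154, -0.0843, 0.0156]
orientation: [-0.0, 0.07, 0.998, 0.0]
wrist_force: [-3.5, -0.3, -0.8]
finger_gap: 0.0004
grip_force: 1.7
```

Emit:
step_arm:
  deltas:
    - [1.5,-0.2,0,0,0,0,-1]
    - [1.5,-0.2,0,0,0,0,-1]
    - [1.5,-0.2,0,0,0,0,-1]
    - [1.5,-0.2,0,0,0,0,-1]
    - [1.5,-0.2,0,0,0,0,-1]

```text
clock: 12.85
tcp_pos: [0.5231, -0.0854, 0.0156]
orientation: [0.0, 0.07, 0.998, 0.0]
wrist_force: [-3.1, 0.9, -0.3]
finger_gap: 0.0003
grip_force: 1.4
```

Emit:
step_arm:
  deltas:
    - [1.5,-0.2,0,0,0,0,-1]
    - [1.5,-0.2,0,0,0,0,-1]
    - [1,-0.1,0,0,0,0,-1]
    - [1,-0.2,0,0,0,0,-1]
    - [1,-0.1,0,0,0,0,-1]

```text
clock: 13.35
tcp_pos: [0.529, -0.0863, 0.0156]
orientation: [0.0, 0.071, 0.998, 0.0]
wrist_force: [-1.9, -0.3, -0.6]
finger_gap: 0.0001
grip_force: 1.4
```

Emit:
step_arm:
  deltas:
    - [0.7,-0.1,0,0,0,0,-1]
    - [0.7,-0.1,0,0,0,0,-1]
    - [0.7,-0.1,0,0,0,0,-1]
    - [0.7,-0.1,0,0,0,0,-1]
    - [0.7,-0.1,0,0,0,0,-1]

```text
clock: 13.85
tcp_pos: [0.5325, -0.0868, 0.0156]
orientation: [0.0, 0.071, 0.998, 0.0]
wrist_force: [-2.9, -0.0, -1.5]
finger_gap: -0.0
grip_force: 1.3
```

Emit:
step_arm:
  deltas:
    - [0.5,-0.1,0,0,0,0,-1]
    - [0.5,-0.1,0,0,0,0,-1]

```text
clock: 14.05
tcp_pos: [0.5335, -0.087, 0.0156]
orientation: [-0.0, 0.07, 0.998, 0.0]
wrist_force: [-2.9, 0.5, -0.6]
finger_gap: -0.0001
grip_force: 1.4
```

Emit:
step_arm:
  deltas:
    - [0.5,0,0,0,0,0,-1]
    - [0.5,-0.1,0,0,0,0,-1]

```text
clock: 14.25
tcp_pos: [0.5345, -0.0871, 0.0156]
orientation: [0.0, 0.071, 0.998, 0.0]
wrist_force: [-1.9, 0.8, -0.4]
finger_gap: 0.0001
grip_force: 1.3
```

Emit:
step_arm:
  deltas:
    - [0.5,-0.1,0,0,0,0,-1]
    - [0.5,-0.1,0,0,0,0,-1]

```text
clock: 14.45
tcp_pos: [0.5354, -0.0872, 0.0156]
orientation: [-0.0, 0.071, 0.998, 0.0]
wrist_force: [-3.3, 0.7, -1.3]
finger_gap: -0.0
grip_force: 1.4
```

Emit:
step_arm:
  deltas:
    - [0.5,0,0,0,0,0,-1]
    - [0.5,-0.1,0,0,0,0,-1]

```text
clock: 14.65
tcp_pos: [0.5365, -0.0874, 0.0156]
orientation: [0.0, 0.071, 0.998, 0.0]
wrist_force: [-2.8, 0.2, -1.2]
finger_gap: 0.0004
grip_force: 1.4
```

Emit:
step_arm:
  deltas:
    - [0.5,-0.1,0,0,0,0,-1]
    - [0.5,-0.1,0,0,0,0,-1]

```text
clock: 14.85
tcp_pos: [0.5375, -0.0875, 0.0156]
orientation: [-0.0, 0.071, 0.998, 0.0]
wrist_force: [-2.2, 1.1, -1.3]
finger_gap: -0.0002
grip_force: 1.4
```

Emit:
step_arm:
  deltas:
    - [0.4,0,0,0,0,0,-1]
    - [0.4,-0.1,0,0,0,0,-1]

```text
clock: 15.05
tcp_pos: [0.5383, -0.0877, 0.0156]
orientation: [0.0, 0.07, 0.998, 0.0]
wrist_force: [-2.9, 0.7, -1.3]
finger_gap: 0.0002
grip_force: 1.4
```

Emit:
step_arm:
  deltas:
    - [0.4,-0.1,0,0,0,0,-1]
    - [0.4,-0.1,0,0,0,0,-1]

```text
clock: 15.25
tcp_pos: [0.539, -0.0878, 0.0156]
orientation: [-0.0, 0.071, 0.998, 0.0]
wrist_force: [-2.7, 1.7, -0.4]
finger_gap: 0.0
grip_force: 1.5
```

Emit:
step_arm:
  deltas:
    - [0.4,0,0,0,0,0,-1]
    - [0.4,-0.1,0,0,0,0,-1]

```text
clock: 15.45
tcp_pos: [0.5399, -0.088, 0.0156]
orientation: [0.0, 0.071, 0.998, 0.0]
wrist_force: [-2.9, 0.6, -1.0]
finger_gap: -0.0003
grip_force: 1.4
```

Emit:
step_arm:
  deltas:
    - [0.4,-0.1,0,0,0,0,-1]
    - [0.4,0,0,0,0,0,-1]

```text
clock: 15.65
tcp_pos: [0.5406, -0.0881, 0.0156]
orientation: [-0.0, 0.071, 0.998, 0.0]
wrist_force: [-3.6, 0.1, -0.8]
finger_gap: -0.0001
grip_force: 1.8
```

Emit:
step_arm:
  deltas:
    - [0.4,-0.1,0,0,0,0,-1]
    - [0.4,-0.1,0,0,0,0,-1]

```text
clock: 15.85
tcp_pos: [0.5407, -0.0881, 0.0155]
orientation: [-0.001, 0.071, 0.998, 0.0]
wrist_force: [-6.1, 0.9, 0.8]
finger_gap: -0.0004
grip_force: 3.0
```

Motion stalled at 0.5407 while the force rose, so this is the stop. One small confirming press.

Emit:
step_arm:
  deltas:
    - [0.4,0,0,0,0,0,-1]
    - [0,0,0,0,0,0,-1]

```text
clock: 16.05
tcp_pos: [0.5408, -0.0881, 0.0155]
orientation: [-0.001, 0.071, 0.998, 0.0]
wrist_force: [-6.2, 0.3, 1.1]
finger_gap: 0.0001
grip_force: 3.1
```

Emit:
step_arm:
  deltas:
    - [0.5,-0.1,0,0,0,0,-1]
    - [0,0,0,0,0,0,-1]

```text
clock: 16.25
tcp_pos: [0.5408, -0.0881, 0.0155]
orientation: [-0.001, 0.071, 0.998, 0.0]
wrist_force: [-7.0, 1.2, 2.4]
finger_gap: -0.0002
grip_force: 3.7
```

Firm contact at about 7 N with no further travel. I'll back straight off, rise, and look.

Emit:
step_arm:
  deltas:
    - [-1,0.1,0,0,0,0,-1]
    - [-3,0.4,0,0,0,0,-1]
    - [-10,1.4,0,0,0,0,-1]
    - [-15,2,0,0,0,0,-1]
    - [0,0,5,0,0,0,-1]

```text
clock: 16.75
tcp_pos: [0.5112, -0.0839, 0.0203]
orientation: [-0.001, 0.071, 0.998, 0.0]
wrist_force: [0.3, 0.4, -0.4]
finger_gap: -0.0001
grip_force: 0.0
```

Emit:
step_arm:
  deltas:
    - [0,0,25,0,0,0,-1]
    - [0,0,35,0,0,0,-1]
    - [0,0,35,0,0,0,-1]
    - [-30,20,20,0,0,0,-1]
    - [-20,40,0,0,0,0,-1]

```text
clock: 17.25
tcp_pos: [0.4665, -0.0262, 0.1398]
orientation: [0.005, 0.072, 0.997, -0.001]
wrist_force: [0.7, 0.1, -0.5]
finger_gap: 0.0
grip_force: 0.0
```

Emit:
step_arm:
  deltas:
    - [-10,40,0,0,0,0,-1]
    - [-10,40,0,0,0,0,-1]
    - [0,40,0,0,0,0,-1]
    - [0,40,0,0,0,0,-1]
    - [0,0,0,0,0,0,-1]

```text
clock: 17.75
tcp_pos: [0.4442, 0.1395, 0.1368]
orientation: [0.002, 0.068, 0.998, 0.001]
wrist_force: [-0.1, -0.2, 0.2]
finger_gap: 0.0005
grip_force: 0.0
```

```bash
python3 - <<'E'
from workcell import *
from h import *
import pickle
c0=pickle.load(open("top.pkl","rb"));c=read_camera("top");s=read_camera("side")
A=cv2.resize(c["image"][175:275,285:365,::-1],None,fx=5,fy=5,interpolation=2);B=cv2.resize(s["image"][160:240,245:365,::-1],None,fx=3.33,fy=3.33,interpolation=2)
B=cv2.copyMakeBorder(B,0,500-B.shape[0],0,0,0);cv2.imwrite("pics/final.png",np.hstack([A,B]))
for n,(x,y) in dict(tin=(421,228),tape=(210,170),meas=(160,162),purple=(198,224)).items():
    print(n,np.abs(c["image"][y-18:y+18,x-18:x+18].astype(int)-c0["image"][y-18:y+18,x-18:x+18]).mean().round(2))
q=get_state();print(q["clock"],q["tcp_pos"].round(3),q["wrist_force"].round(1))
E
```

```text
tin 2.87
tape 2.91
meas 2.67
purple 4.48
17.85 [0.444 0.136 0.136] [-0.1  0.2  0.3]
```

View pics/final.png

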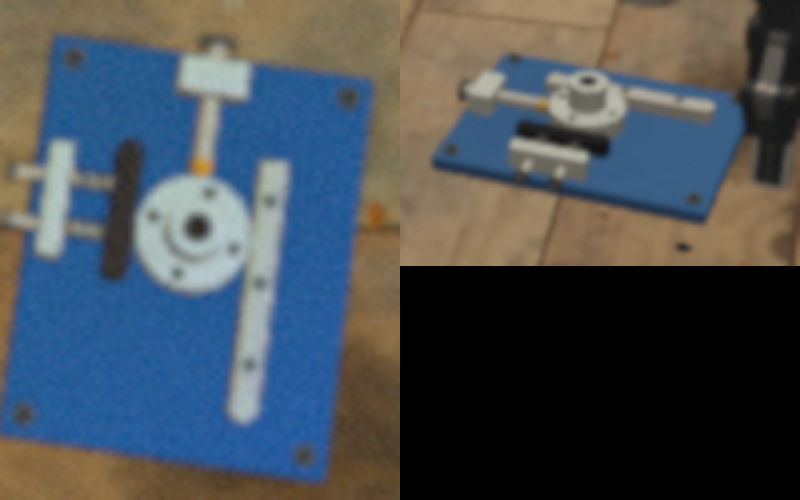

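The hub sits flat at crop (193,232), touching the brass nose (202,170), the fence (252,235) and the bar (125,210). The bystanders are unchanged and the arm is clear.

```bash
python3 -c "from workcell import *;print(hand_in())"
```

```text
the job is handed in; nothing more can be done
None
```

I set the hub down and released it at the mouth, then nudged it in until it stopped against the brass nose at about 7 N; the last pictures show it flat and touching fence, bar and nose, the bystanders look undisturbed, and I handed in at about 18 s (no verdict was returned).

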